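# Reset the delivery pressure on the bench gas console

### The arm

A 7-joint arm with a two-finger parallel gripper is mounted at the origin on a cart in front of the work surface, level with it; the furniture and walls round the work are solid. World frame = base frame: x ahead of the robot, y to its left, z up, the work surface at z = 0. Lengths are in m, angles in degrees, forces in N, time in s.
With the tool pointing down it reaches from about 0.425 to 0.875 m from the base axis. Payload 4.7 kg.
Tool frame: the origin (TCP) lies on the mounting face of the last link; the fingertips stand 173 mm ahead of it and the grasp point (between the pads) lies 155 mm ahead of it (arm.tcp_to_tips is the distance from the TCP to the fingertips, in m); z points along the fingers, y is the line along which they close (so a half turn about z gives the same grasp; the last joint's range is limited). The gripper opens to 85 mm and grips with 20 to 120 N. Pads are 22 mm wide; open, the fingers measure 114 mm over their backs; the gripper's body (76 mm by 85 mm) begins 54 mm behind the grasp point. The pads swing forward as they close: fully open they stand 13 mm farther back than shut.
Start: joints at [68.245, 18.392, -4.016, 83.108, 1.295, 78.541, -3.26], TCP at [0.249, -0.6, 0.405] pointing down, gripper open.
Joint ranges: [-163.93, 163.93], [-17.29, 119.83], [-79.2, 71.16], [3.27, 140.29], [-89.18, 269.18], [5.43, 117.66], [-154.24, 154.24]. Speed limits (degrees/s): [147.25, 147.25, 180, 180, 180, 180, 180].

### API

Orientations are given as [roll, pitch, yaw] about the fixed x, y, z axes, in that order (R = Rz(yaw) Ry(pitch) Rx(roll)).
In Python, from workcell import arm gives the robot as it stands.
- The arm moves only by the tool servo_tool, never from a script. Its argument "plan" is a list of rows, each an object with "linear": the shift along the tool's x, y, z in m, a list of three; "angular": the turn, a rotation vector about the tool's x, y, z in rad, a list of three. A call has exactly 8 rows; each row is the pose to reach, as a shift and turn from the pose commanded when the call began, along the tool's axes at that moment; what a row does not reach only later rows make up. A row lasts 1/8 s, in which the tool goes at most 62.5 mm and 10.7 degrees, less where a joint would pass 70% of its speed; a pose out of reach is approached as far as the arm can. A call with a gripper value outside its range is refused whole. "grip" is the opening, from 0 (shut) to 1 (fully open), set as the call begins (left out, the last holds). The fingers move at their own pace and stop on an object; "grip_force" is the grip in N (left out, the last holds). Time passes only in rows, so rows that repeat a pose let the fingers close, or fill a call up. It gives the time, the measured TCP pose, the force, the opening and the grip force at its end, in the units of the state.
- arm.state(): the state, without advancing time (a new reading comes with each control period).
- arm.get_image(name): name is "scene" or "top" or "wrist"; returns a dict with "img" (400x640x3 uint8, red, green, blue), "K" (3x3 intrinsics, pixels), "rvec" (rotation vector, rad) and "tvec" (3), from world to camera coordinates, as OpenCV has them. Camera axes: x right, y down, z forward; pixel columns grow to the right and rows downward; lengths in m; the calibration is good to about 2 mm. A picture is of the moment at which its call begins. There is no depth.
- arm.job_done(): hands the job in; it is judged then, once.
The state is a dict: "clock": time; "q": joint angles; "qd": joint speeds; "joint_torque": joint torques, N m; "ee_pos": TCP position; "ee_rot": TCP orientation; "ft_force": force on the tool from outside, world axes, zero at the start; "torque": the same for the moment, N m; "width": finger opening in m; "gripper_force": force on a finger pad.
Only numpy, scipy, OpenCV 4.12 (cv2) and the standard library are available. Lean on these libraries where they do the work, as an engineer would, in place of code of your own. Each camera call takes 0.05 s, during which the arm holds its last target. There are 200 camera calls.

### The job

The gas console's delivery pressure has to be raised to its set point: loosen the knurled lock ring under the pressure knob, turn the knob until the gauge's black needle lies over the red set hand, then turn the lock ring back until it is fully tight, so that the setting is locked and the needle still lies over the red hand. Let go of the console and leave everything else on the bench where it stands.

Things in the scene. Friction and masses are not known exactly. Their poses are not given: they have to be found in the camera images.
- console: fixed slate-blue wedge with an aluminium panel, 282 mm wide (y), 151 deep (x), 93 high at the back, 30 at the front. Origin: centre of its underside; x points from low front to high back, y to its left, z up. Its panel slopes at 25 degrees: outward normal (-0.423, 0, 0.906) in this frame. Regulator on the right half of the panel, round gauge on the left half.
- knob_foot (a point): where the axis of lock ring and knob meets the panel; its axes are the console's. The axis is the panel's normal (-0.423, 0, 0.906). Along it from here: steel bonnet, diameter 51 mm up to 5 mm, then 41; lock ring from 16 to 29 mm; gap; knob from 33 to 56 mm. Round the axis the panel is clear to 90 mm, where the gauge's rim (17.5 mm high) begins.
- ring_center (a point): centre of the lock ring, on the axis, 22.5 mm out from the panel. The ring is a dark knurled steel ring, 52 mm diameter, 13 mm thick, with a white index line that points at a broad black bar on the panel when the ring is tight and at the last thin bar when it is fully loose. It turns with its joint lock_ring. Its z axis is the panel's normal.
- lock_ring (a joint): rad: 0 is fully tight (a stop); grows as the ring is turned counter-clockwise (seen facing the panel) and loosens, to a stop at 1.1. It clamps the knob's stem: the clamp weakens as the ring loosens and is off from 0.6 on. It turns with about 0.25 N m, 0.4 at the tight end, and stays where it is left. Starts at 0 to 0.06.
- knob_center (a point): centre of the pressure knob, on the axis, 44.5 mm out from the panel. Black fluted knob, 34 mm diameter, 23 mm tall (its underside is 4 mm above the lock ring's top face), aluminium cap with a black line. Its z axis is the panel's normal.
- pressure_knob (a joint): angle of the pressure knob, rad, 0 to 3.1, grows clockwise (seen facing the panel), which raises the pressure. It turns with about 0.05 N m when the lock ring is loose and stays where it is left; with the ring tight it holds against more than 1 N m (fingers slip on it).
- gauge_needle (a joint): angle of the gauge's thin black needle, rad, grows clockwise from the dial's zero at the lower left; it is always 1.5 times pressure_knob.
- set_hand (a joint): angle of the gauge's broad red set hand, rad, on the same scale as gauge_needle: the set point. It does not move by itself and lies behind the gauge glass. At the start it is always at a higher pressure (farther clockwise) than the needle.
- needle_tip (a point): tip of the black needle, 25.5 mm from the gauge's centre
- set_hand_tip (a point): tip of the red set hand, 25.5 mm from the gauge's centre, in the same plane as needle_tip
- gauge_center (a point): centre of the 68 mm round gauge's white dial, 14.5 mm out from the panel and 124 mm to the left (console y) of the knob's axis, at the same height up the slope
- tube_rack: orange tube rack with capped tubes, 63x128x58 mm, a bystander; origin: centre of its underside
- dropper_a: small brown dropper bottle with black cap, 32x32x69 mm, a bystander; origin: centre of its underside
- dropper_b: small white dropper bottle with green cap, 32x32x69 mm, a bystander; origin: centre of its underside
- beaker_25: small glass beaker, 38x38x50 mm, a bystander; origin: centre of its underside
- bench_timer: white bench timer with three keys, 64x64x19 mm, a bystander; origin: centre of its underside
- pen_2: black pen, 145 mm long along its y, 12 mm wide, 9 mm high, lying in front of the console, a bystander; origin: centre of its underside
- petri_0: cream petri dish, 62x62x6 mm, a bystander; origin: centre of its underside

How it is judged (in metres and radians):
On the way, in this order (a step that is already met when the one before it is completed fails the run):
1. the lock ring is loosened, at least 0.45 rad from tight (value of joint lock_ring above 0.45 rad), for 0.1 s.
2. with the ring loose, the needle is brought over the red hand (tips within 4 mm) (distance between needle_tip and set_hand_tip below 0.004 m and value of joint lock_ring above 0.35 rad), for 0.2 s.
At the end, for the whole second after the job is handed in: the lock ring is tight again (within 0.15 rad of its tight stop), the needle's tip lies within 4 mm of the red hand's tip, both at rest and the console released; no bystander has been moved by more than 30 mm (distance between needle_tip and set_hand_tip below 0.004 m and value of joint lock_ring below 0.15 rad and velocity of joint lock_ring between -0.05 and 0.05 rad/s and velocity of joint pressure_knob between -0.05 and 0.05 rad/s); the robot touches nothing.
It fails at once if a bystander is moved by more than 30 mm (distance of any of tube_rack, dropper_a, dropper_b, beaker_25, bench_timer, pen_2, petri_0 from where it was at the start of the episode above 0.03 m).
It also fails if it takes over 51 s, if anything falls off the work surface, if the arm or the gripper's body presses on something with over 40 N, if the wrist force passes 120 N, or if a joint passes its speed limit or range.

## Working session

There is one attempt and no reset: what is moved stays moved. The work goes in short steps, Python scripts to look and compute and a tool call to move; the robot and the scene stay as the last step left them, time stands still between calls to the robot, and variables do not carry over. Pictures are saved under pics/ and viewed, at most 10 in all, crops included, and the job is handed in when it is done.

Besides the shell and the picture viewer there is one more tool, called after "Request:" as name(argument=value, ...) on one line, values as JSON. servo_tool: Moves the arm, as the interface text tells. Its arguments: {"type":"object","properties":{"plan":{"type":"array"},"grip":{"type":"number"},"grip_force":{"type":"number"}},"required":["plan"]}

```bash
mkdir -p pics; ls
python3 - <<'E'
from workcell import arm
import cv2
for n in("scene","top"):
    d=arm.get_image(n); cv2.imwrite(f"pics/{n}0.png",d["img"][:,:,::-1])
    print(n,d["K"],d["rvec"],d["tvec"])
print(arm.state(),arm.tcp_to_tips)
E
```

```text
pics
scene [[428.98871508   0.         313.94419166]
 [  0.         428.98871508 189.64456639]
 [  0.           0.           1.        ]] [ 1.28381911 -2.12947508  1.01063194] [0.21669837 0.37246413 0.91828177]
top [[470.35689114   0.         319.91880056]
 [  0.         470.35689114 201.9758585 ]
 [  0.           0.           1.        ]] [ 2.17855366 -2.14519451  0.14421958] [-0.02009942  0.52810469  1.39526332]
{'clock': 0.1, 'q': array([68.2430633 , 18.43416759, -4.01619266, 83.16832275,  1.29410284,
       78.54062201, -3.26123803]), 'qd': array([ 0.05722075, -0.07028969, -0.02682549, -0.22151182,  0.03403962,
       -0.02730937,  0.00824259]), 'joint_torque': array([ 3.55757602e-04, -4.94880688e+01, -3.83366626e-01, -3.15210164e+01,
        1.31286579e-02,  7.40896940e-03, -3.55735119e-05]), 'ee_pos': array([ 0.24933089, -0.60007676,  0.40373641]), 'ee_rot': array([-1.79902073e+02,  4.39425561e-03,  2.25657545e+01]), 'ft_force': array([ 0.26222125, -0.38469754, -0.32414442]), 'torque': array([-0.02477205, -0.03108899,  0.03633431]), 'gripper_force': 0.0, 'width': 0.08553801160501781} 0.1734
```

View pics/top0.png

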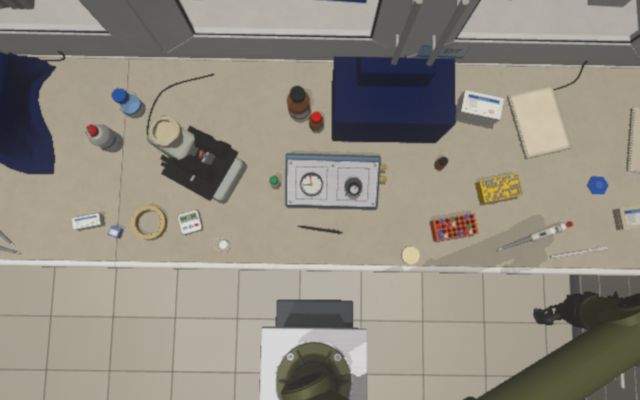

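View pics/scene0.png

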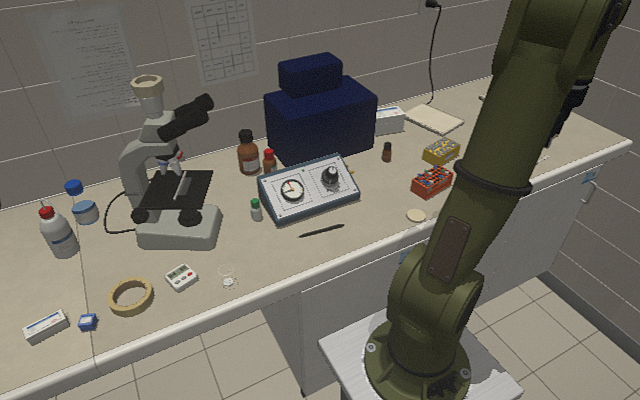

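The top view shows the console at about (333,181), knob near (353,187) and gauge near (311,184). The pen lies in front at (320,229). In the scene view the knob is near (331,175). I'll zoom in on both.

Run:
```python
import cv2,numpy as np
a=cv2.imread("pics/top0.png")[145:220,275:395]; b=cv2.imread("pics/scene0.png")[148:225,250:370]
f=lambda i:cv2.resize(i,None,fx=5,fy=5,interpolation=cv2.INTER_CUBIC)[:300]
A=cv2.resize(a,(600,375)); 
cv2.imwrite("pics/z.png",np.vstack([cv2.resize(a,None,fx=4,fy=4,interpolation=2)[:296],cv2.resize(b,None,fx=4,fy=4,interpolation=2)[:300]]))
```

```text
(no output)
```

View pics/z.png

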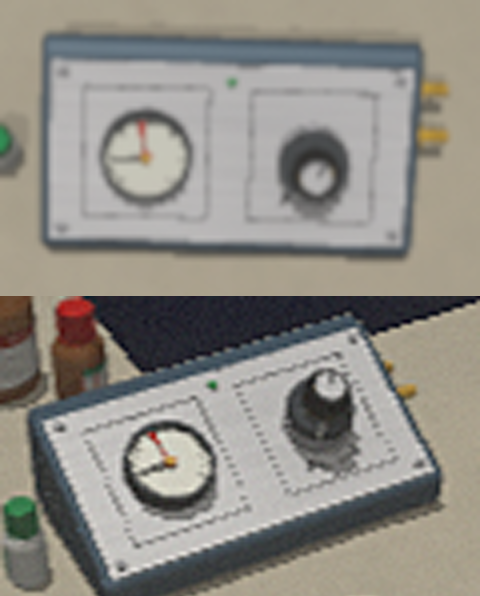

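```bash
cat > h.py <<'E'
import cv2,numpy as np
from scipy.spatial.transform import Rotation as Ro
from workcell import arm
def P(d): return d["K"]@np.c_[cv2.Rodrigues(np.array(d["rvec"]))[0],np.array(d["tvec"])]
def tri(a,pa,b,pb):
    X=cv2.triangulatePoints(P(a),P(b),np.array(pa,float).reshape(2,1),np.array(pb,float).reshape(2,1)); return X[:3,0]/X[3,0]
def axes(yaw):  # console rotation
    return Ro.from_euler('z',yaw,degrees=True)
def tool(yaw,spin=0): # z=-n, y up the slope (radial) at spin 0
    c=axes(yaw); n=c.apply([-.4226,0,.9063]); y=c.apply([.9063,0,.4226]); z=-n
    return Ro.from_matrix(np.c_[np.cross(y,z),y,z])*Ro.from_euler('z',spin,degrees=True)
def delta(pos,R):  # tool-frame delta from the current measured pose
    s=arm.state(); R0=Ro.from_euler('xyz',s["ee_rot"],degrees=True)
    return R0.inv().apply(pos-s["ee_pos"]).round(4),(R0.inv()*R).as_rotvec().round(4)
E
python3 - <<'E'
from h import *
t,s=arm.get_image("top"),arm.get_image("scene")
cap=tri(t,(354.5,189.25),s,(332.6,170.2)); g=tri(t,(311.5,184.2),s,(292.5,189.5))
d=g-cap; yaw=np.degrees(np.arctan2(d[1],d[0]))-90
print(cap,g,d)
for it in range(5):
    n=axes(yaw).apply([-.4226,0,.9063]); fk=cap-.056*n; fg=g-.0145*n; e=fg-fk; yaw=np.degrees(np.arctan2(e[1],e[0]))-90
print(yaw,n,fk,fg,np.linalg.norm(e))
foot=fk
for h in(.12,.025):
    p=foot+n*(h+.155); print(p,*delta(p,tool(yaw)))
E
```

```text
[ 0.55663242 -0.10995736  0.11470036] [0.57572435 0.01416226 0.07502079] [ 0.01909193  0.12411962 -0.03967957]
-0.7166949409842402 [-0.42256694  0.00528603  0.9063    ] [ 0.58029617 -0.11025338  0.06394756] [0.58185157 0.01408561 0.06187944] 0.12436591611484399
[ 0.46409026 -0.10879972  0.31318006] [ 0.3869 -0.3713  0.0913] [-0.3866  0.2533 -1.1453]
[ 0.50423412 -0.1093019   0.22708156] [ 0.4238 -0.3553  0.1773] [-0.3866  0.2533 -1.1453]
```

Request:
servo_tool(plan=[{"linear": [0.055,-0.053,0.013],"angular": [-0.05,0.032,-0.145]},{"linear": [0.11,-0.106,0.026],"angular": [-0.1,0.064,-0.29]},{"linear": [0.165,-0.159,0.039],"angular": [-0.15,0.096,-0.44]},{"linear": [0.22,-0.212,0.052],"angular": [-0.2,0.128,-0.58]},{"linear": [0.275,-0.265,0.065],"angular": [-0.25,0.16,-0.73]},{"linear": [0.33,-0.318,0.078],"angular": [-0.3,0.2,-0.88]},{"linear": [0.387,-0.371,0.091],"angular": [-0.35,0.23,-1.02]},{"linear": [0.387,-0.371,0.091],"angular": [-0.387,0.253,-1.145]}], grip=1)

```text
clock: 1.2
ee_pos: [0.4471, -0.1468, 0.3209]
ee_rot: [154.9, 0.2, 89.5]
ft_force: [1.1, 0.3, 1.1]
width: 0.0854
gripper_force: 0.0
```

```bash
cat >> h.py <<'E'
foot=np.array([.5803,-.1103,.0639]); YAW=-.72; N=axes(YAW).apply([-.4226,0,.9063])
E
python3 - <<'E'
from h import *
w=arm.get_image("wrist"); cv2.imwrite("pics/w1.png",w["img"][:,:,::-1])
s=arm.state(); print(s["clock"],s["ee_pos"],s["q"],s["ft_force"])
print(*delta(foot+N*.275,tool(YAW)))
pr=lambda p:cv2.projectPoints(np.array([p]),np.array(w["rvec"]),np.array(w["tvec"]),w["K"],None)[0].ravel().round(1)
print(pr(foot+N*.056),pr(foot+N*.029),pr(foot+.0145*N+axes(YAW).apply([0,.124,0])))
E
```

```text
1.25 [ 0.44898624 -0.13872957  0.31955679] [ 48.52630264  -8.18546462 -29.31777678 123.18530959 -18.14001322
  41.35907653  30.19892849] [ 1.04655197  6.17060312 -0.54545511]
[0.0298 0.0111 0.0123] [ 0.0011 -0.0072  0.0162]
[339.1 160.3] [337.  153.3] [339.8 -35.5]
```

View pics/w1.png

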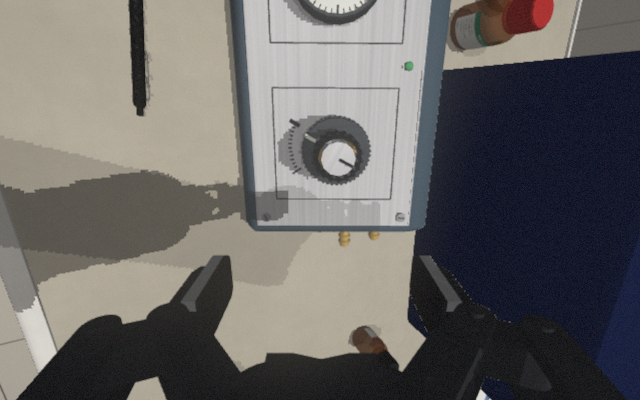

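The wrist view shows the knob cap at (337,157), against a predicted (339,160), so my pose is good to about 2 mm. The index line points near the broad bar. The gauge is cut off at the top edge, so I'll shift sideways to see it.

Request:
servo_tool(plan=[{"linear": [0.05,0.011,0.012],"angular": [0.001,-0.007,0.016]},{"linear": [0.1,0.011,0.012],"angular": [0.001,-0.007,0.016]},{"linear": [0.1,0.011,0.012],"angular": [0.001,-0.007,0.016]},{"linear": [0.1,0.011,0.012],"angular": [0.001,-0.007,0.016]},{"linear": [0.1,0.011,0.012],"angular": [0.001,-0.007,0.016]},{"linear": [0.1,0.011,0.012],"angular": [0.001,-0.007,0.016]},{"linear": [0.1,0.011,0.012],"angular": [0.001,-0.007,0.016]},{"linear": [0.1,0.011,0.012],"angular": [0.001,-0.007,0.016]}])

```text
clock: 2.25
ee_pos: [0.4632, -0.0491, 0.3146]
ee_rot: [155.0, 0.1, 88.2]
ft_force: [0.1, 0.3, -0.6]
width: 0.0855
gripper_force: 0.0
```

Run:
```python
from h import *
w=arm.get_image("wrist"); cv2.imwrite("pics/w2.png",w["img"][:,:,::-1])
s=arm.state(); print(s["clock"],s["ee_pos"],s["q"],s["ft_force"])
for h in (.1,.024): print(*delta(foot+N*(.155+h),tool(YAW)))
pr=lambda p:cv2.projectPoints(np.array([p]),np.array(w["rvec"]),np.array(w["tvec"]),w["K"],None)[0].ravel().round(1)
print(pr(foot+N*.056),pr(foot+N*.029),pr(foot+.0145*N+axes(YAW).apply([0,.124,0])))
```

```text
2.3 [ 0.46319188 -0.04897154  0.31461837] [ 45.30911922  -9.72469858 -38.60094655 124.16555886 -12.28600202
  39.00038269  11.92486504] [ 0.17654352 -0.31890451  0.1159504 ]
[-0.0596  0.0018  0.0226] [-0.0003  0.0085 -0.0159]
[-0.059   0.0019  0.0985] [-0.0003  0.0085 -0.0159]
[324.5 295. ] [324.1 274.5] [321.8 114.2]
```

View pics/w2.png

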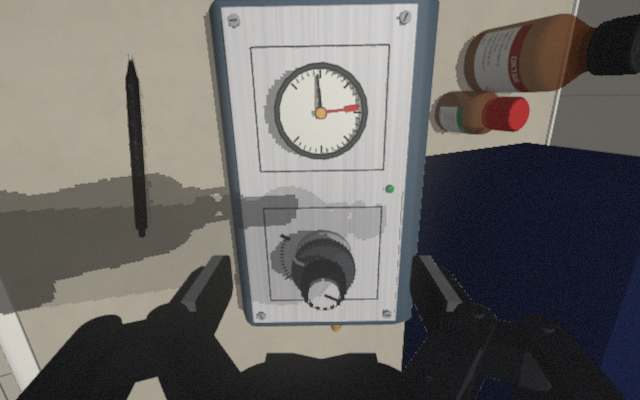

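The gauge hub is at (321,113), against a predicted (322,114), and the needle and red hand are clearly visible. I'll add a helper that reads the hand angles, then go down over the ring.

```bash
cat >> h.py <<'E'
def hands(save=None):
    w=arm.get_image("wrist"); im=w["img"].astype(int)
    if save: cv2.imwrite(save,w["img"][:,:,::-1])
    R=cv2.Rodrigues(np.array(w["rvec"]))[0]; C=-R.T@np.array(w["tvec"])
    v,u=np.mgrid[0:400,0:640]; rays=np.c_[u.ravel(),v.ravel(),np.ones(u.size)]@np.linalg.inv(w["K"]).T@R
    g=foot+.0145*N+axes(YAW).apply([0,.124,0])
    X=C+rays*(((g-C)@N)/(rays@N))[:,None]-g
    x=-X@axes(YAW).apply([0,1,0]); y=X@axes(YAW).apply([.9063,0,.4226])
    r=np.hypot(x,y); c=im.reshape(-1,3); red=(c[:,0]-c[:,1]>70)&(c[:,0]-c[:,2]>70)&(r<.03)
    blk=(c.max(1)<110)&(r<.021)
    hub=(c[:,0]>170)&(c[:,2]<110)&(c[:,1]>90)&(r<.012)
    hx,hy=(np.median(x[hub]),np.median(y[hub])) if hub.sum()>5 else (0,0)
    out=[]
    for m in(blk,red):
        rr=np.hypot(x-hx,y-hy); k=m&(rr>.008)
        out.append(np.degrees(np.arctan2((x[k]-hx).mean(),(y[k]-hy).mean())))  # clockwise from up-slope
    print("hub",hx,hy,"n",blk.sum(),red.sum(),"needle,red deg",np.round(out,1),"tip gap mm",25.5*2*np.sin(np.radians(out[1]-out[0])/2),"knob rad to go",np.radians(out[1]-out[0])/1.5)
E
python3 -c "
from h import *
hands()"
```

```text
hub -0.000994924632551766 8.994807429429298e-05 n 57 103 needle,red deg [-99.2  -8.6] tip gap mm 36.251241204341504 knob rad to go 1.0541962643227418
```

Request:
servo_tool(plan=[{"linear": [-0.055,0.002,0.02],"angular": [0,0.008,-0.016]},{"linear": [-0.059,0.002,0.023],"angular": [0,0.008,-0.016]},{"linear": [-0.059,0.002,0.023],"angular": [0,0.008,-0.016]},{"linear": [-0.059,0.002,0.023],"angular": [0,0.008,-0.016]},{"linear": [-0.059,0.002,0.045],"angular": [0,0.008,-0.016]},{"linear": [-0.059,0.002,0.045],"angular": [0,0.008,-0.016]},{"linear": [-0.059,0.002,0.045],"angular": [0,0.008,-0.016]},{"linear": [-0.059,0.002,0.045],"angular": [0,0.008,-0.016]}])

```text
clock: 3.35
ee_pos: [0.4823, -0.1083, 0.2756]
ee_rot: [155.0, 0.1, 89.3]
ft_force: [-1.0, -1.1, -0.3]
width: 0.0855
gripper_force: 0.0
```

Run:
```python
from h import *
s=arm.state(); print(s["clock"],s["ee_pos"],s["q"],s["ft_force"])
print(*delta(foot+N*(.155+.022),tool(YAW)))
```

```text
3.35 [ 0.48232199 -0.10832236  0.27556067] [ 47.00969843  -1.31404895 -35.04750548 123.1864684   -9.72260245
  33.61138621  18.07248643] [-0.98358941 -1.08185576 -0.31564498]
[-0.0007 -0.0007  0.0562] [0.0008 0.001  0.0009]
```

Request:
servo_tool(plan=[{"linear": [-0.001,-0.001,0.012],"angular": [0,0,0]},{"linear": [-0.001,-0.001,0.024],"angular": [0,0,0]},{"linear": [-0.001,-0.001,0.036],"angular": [0,0,0]},{"linear": [-0.001,-0.001,0.046],"angular": [0,0,0]},{"linear": [-0.001,-0.001,0.056],"angular": [0,0,0]},{"linear": [-0.001,-0.001,0.056],"angular": [0,0,0]},{"linear": [-0.001,-0.001,0.056],"angular": [0,0,0]},{"linear": [-0.001,-0.001,0.056],"angular": [0,0,0]}])

```text
clock: 4.35
ee_pos: [0.5051, -0.1098, 0.224]
ee_rot: [155.0, 0.1, 89.3]
ft_force: [-0.1, 0.3, 0.7]
width: 0.0854
gripper_force: 0.0
```

Request:
servo_tool(plan=[{"linear": [0,0,0],"angular": [0,0,0]},{"linear": [0,0,0],"angular": [0,0,0]},{"linear": [0,0,0],"angular": [0,0,0]},{"linear": [0,0,0],"angular": [0,0,0]},{"linear": [0,0,0],"angular": [0,0,0]},{"linear": [0,0,0],"angular": [0,0,0]},{"linear": [0,0,0],"angular": [0,0,0]},{"linear": [0,0,0],"angular": [0,0,0]}], grip=0.5, grip_force=45)

```text
clock: 5.35
ee_pos: [0.5053, -0.1098, 0.2244]
ee_rot: [154.9, 0.1, 89.3]
ft_force: [-3.1, 1.1, 4.5]
width: 0.0507
gripper_force: 45.5
```

Run:
```python
from h import *
s=arm.state(); print(s)
print(*delta(foot+N*(.155+.022),tool(YAW)))
w=arm.get_image("wrist"); cv2.imwrite("pics/w3.png",w["img"][:,:,::-1])
```

```text
{'clock': 5.35, 'q': array([ 44.64713592,   6.99572942, -34.9670844 , 122.90665458,
        -0.37911421,  26.61866144,  10.35896739]), 'qd': array([ 0.02462206, -0.00422257, -0.05080329, -0.06608328,  0.01834887,
       -0.07060238, -0.03356641]), 'joint_torque': array([-3.34123161e-02, -2.65587258e+01, -1.74819700e+00, -2.61076587e+01,
       -7.54646002e-02, -2.13413090e+00, -1.85253703e-03]), 'ee_pos': array([ 0.50530171, -0.10982122,  0.22441171]), 'ee_rot': array([1.54936934e+02, 7.08941270e-02, 8.92826889e+01]), 'ft_force': array([-3.05838601,  1.1046763 ,  4.45513876]), 'torque': array([0.05838679, 0.39052714, 0.08404542]), 'gripper_force': 45.53473949432373, 'width': 0.050688920752300026}
[0.0005 0.0001 0.0002] [0.0011 0.0011 0.0006]
```

View pics/w3.png

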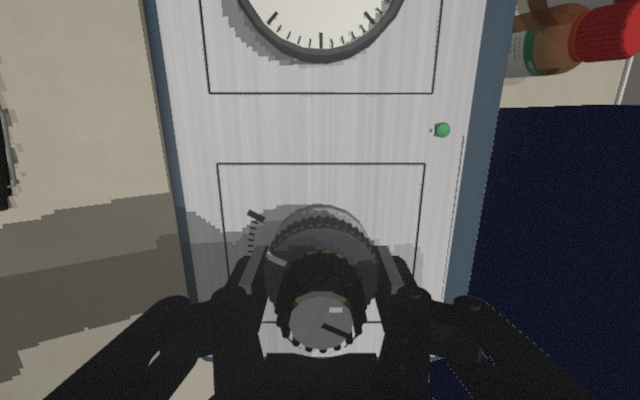

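The pads are on the ring at 50.7 mm opening. Next I loosen it by 0.9 rad.

Request:
servo_tool(plan=[{"linear": [0,0,0],"angular": [0,0,-0.13]},{"linear": [0,0,0],"angular": [0,0,-0.26]},{"linear": [0,0,0],"angular": [0,0,-0.39]},{"linear": [0,0,0],"angular": [0,0,-0.52]},{"linear": [0,0,0],"angular": [0,0,-0.65]},{"linear": [0,0,0],"angular": [0,0,-0.78]},{"linear": [0,0,0],"angular": [0,0,-0.9]},{"linear": [0,0,0],"angular": [0,0,-0.9]}])

```text
clock: 6.4
ee_pos: [0.5067, -0.1089, 0.2252]
ee_rot: [163.7, 19.6, 138.1]
ft_force: [3.6, 3.3, 2.9]
width: 0.0507
gripper_force: 46.7
```

Run:
```python
from h import *
s=arm.state(); print(s["q"],s["ft_force"],s["torque"],s["width"])
print(*delta(foot+N*(.155+.022),tool(YAW,-51.57)))
w=arm.get_image("wrist"); cv2.imwrite("pics/w4.png",w["img"][:,:,::-1])
```

```text
[ 51.57756702   7.92682272 -42.36311015 122.6239748    2.46815573
  26.54439136  59.60728332] [3.61701216 3.26532835 2.87280523] [ 0.64043197 -0.71653805  0.52313194] 0.050695796640349185
[ 0.0008 -0.0012  0.0003] [0.0031 0.004  0.0009]
```

View pics/w4.png

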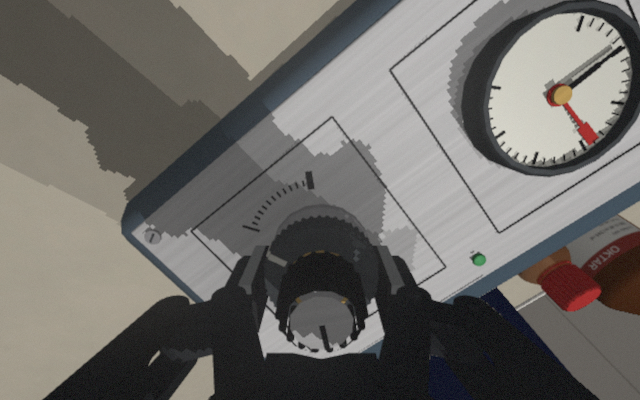

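The ring index followed the gripper at its spot near (275,257), so the ring is loose by about 0.9 rad. I release, raise to knob height, and pre-rotate so the gauge stays in view during the knob turn.

Request:
servo_tool(plan=[{"linear": [0,0,0],"angular": [0,0,0]},{"linear": [0,0,0],"angular": [0,0,0]},{"linear": [0,0,0],"angular": [0,0,0]},{"linear": [0,0,-0.01],"angular": [0,0,0]},{"linear": [0,0,-0.02],"angular": [0,0,0]},{"linear": [0,0,-0.032],"angular": [0,0,0]},{"linear": [0,0,-0.032],"angular": [0,0,-0.18]},{"linear": [0,0,-0.032],"angular": [0,0,-0.35]}], grip=0.8)

```text
clock: 7.45
ee_pos: [0.4911, -0.1098, 0.2526]
ee_rot: [171.8, 23.7, 159.5]
ft_force: [-0.4, -0.2, -0.5]
width: 0.0685
gripper_force: 0.0
```

Request:
servo_tool(plan=[{"linear": [0,0,0],"angular": [0,0,-0.18]},{"linear": [0,0,0],"angular": [0,0,-0.36]},{"linear": [0,0,0],"angular": [0,0,-0.53]},{"linear": [0,0,0],"angular": [0,0,-0.7]},{"linear": [0,0,0],"angular": [0,0,-0.7]},{"linear": [0,0,0],"angular": [0,0,-0.7]},{"linear": [0,0,0],"angular": [0,0,-0.7]},{"linear": [0,0,0],"angular": [0,0,-0.7]}])

```text
clock: 8.45
ee_pos: [0.4914, -0.1096, 0.2526]
ee_rot: [-170.2, 23.1, -157.0]
ft_force: [-0.0, -0.4, -0.2]
width: 0.0679
gripper_force: 0.0
```

Run:
```python
from h import *
s=arm.state(); print(s["q"],s["ft_force"],s["torque"],s["width"])
print(*delta(foot+N*(.155+.054),tool(YAW,-51.57-60.16)))
```

```text
[ 58.56049352   3.14619797 -47.69488435 122.93899558  -4.24039004
  30.4286764  125.5814109 ] [-0.01334772 -0.42728158 -0.21067365] [-0.02721233  0.50665321  0.00111054] 0.06787629755901195
[-0.0009  0.0001 -0.0004] [-0.0002 -0.0005 -0.0005]
```

Request:
servo_tool(plan=[{"linear": [0,0,0],"angular": [0,0,0]},{"linear": [0,0,0],"angular": [0,0,0]},{"linear": [0,0,0],"angular": [0,0,0]},{"linear": [0,0,0],"angular": [0,0,0]},{"linear": [0,0,0],"angular": [0,0,0]},{"linear": [0,0,0],"angular": [0,0,0]},{"linear": [0,0,0],"angular": [0,0,0]},{"linear": [0,0,0],"angular": [0,0,0]}], grip=0.3, grip_force=30)

```text
clock: 9.45
ee_pos: [0.491, -0.108, 0.2523]
ee_rot: [-170.3, 23.0, -156.9]
ft_force: [-5.7, 4.9, 7.6]
width: 0.0332
gripper_force: 29.1
```

Request:
servo_tool(plan=[{"linear": [0,0,0],"angular": [0,0,0.15]},{"linear": [0,0,0],"angular": [0,0,0.3]},{"linear": [0,0,0],"angular": [0,0,0.45]},{"linear": [0,0,0],"angular": [0,0,0.6]},{"linear": [0,0,0],"angular": [0,0,0.75]},{"linear": [0,0,0],"angular": [0,0,0.9]},{"linear": [0,0,0],"angular": [0,0,1.0]},{"linear": [0,0,0],"angular": [0,0,1.0]}])

```text
clock: 10.45
ee_pos: [0.4913, -0.1065, 0.2525]
ee_rot: [164.8, 19.9, 141.2]
ft_force: [-6.8, 8.8, 8.2]
width: 0.033
gripper_force: 29.2
```

Run:
```python
from h import *
s=arm.state(); print(s["q"],s["ft_force"],s["torque"],s["width"])
hands("pics/w5.png")
```

```text
[ 54.86283519   2.80395596 -44.24773393 123.05220833  -5.06825804
  30.63326465  68.74191972] [-6.7585533   8.81007088  8.18221771] [1.80968583 0.93582993 0.82428873] 0.03296461454730951
hub -0.001337629910197449 -0.00020931019488042954 n 245 103 needle,red deg [-6.4 -5.6] tip gap mm 0.37239825287167816 knob rad to go 0.009735988554620106
```

View pics/w5.png

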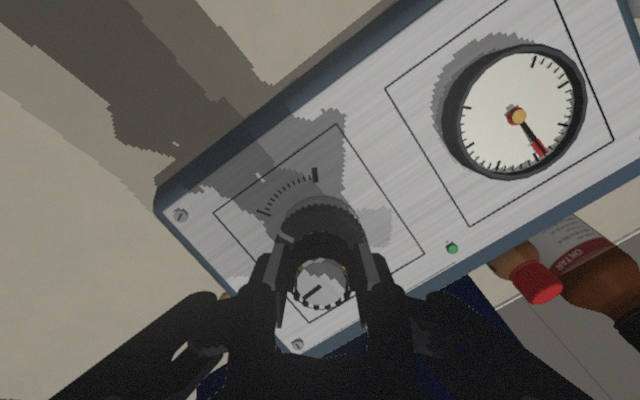

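The needle now lies over the red hand, both along (517,116) to (543,155), with a measured tip gap of about 0.4 mm. I release the knob and go back down to the ring.

Request:
servo_tool(plan=[{"linear": [0,0,0],"angular": [0,0,0]},{"linear": [0,0,0],"angular": [0,0,0]},{"linear": [0,0,0],"angular": [0,0,0]},{"linear": [0,0,0],"angular": [0,0,0]},{"linear": [0,0,0],"angular": [0,0,0]},{"linear": [0,0,0],"angular": [0,0,0]},{"linear": [0,0,0],"angular": [0,0,0]},{"linear": [0,0,0],"angular": [0,0,0]}], grip=1)

```text
clock: 11.5
ee_pos: [0.4914, -0.1096, 0.2526]
ee_rot: [164.9, 20.1, 141.0]
ft_force: [0.1, 0.5, 0.2]
width: 0.0852
gripper_force: 0.0
```

Run:
```python
from h import *
s=arm.state(); print(s["ft_force"],s["width"])
hands()
print(*delta(foot+N*(.155+.022),tool(YAW,-54.5)))
```

```text
[0.13935183 0.49249853 0.23601592] 0.08522203836004476
hub -0.001828038024768993 -8.691336863836437e-05 n 278 96 needle,red deg [-4.5 -3.9] tip gap mm 0.29864534391277825 knob rad to go 0.007807766031676755
[-0.0004  0.0008  0.0315] [-0.0005 -0.     -0.0008]
```

Request:
servo_tool(plan=[{"linear": [0.0013,0.003,0.008],"angular": [0,0,0]},{"linear": [0.0013,0.003,0.016],"angular": [0,0,0]},{"linear": [0.0013,0.003,0.024],"angular": [0,0,0]},{"linear": [0.0013,0.003,0.0315],"angular": [0,0,0]},{"linear": [0.0013,0.003,0.0315],"angular": [0,0,0]},{"linear": [0.0013,0.003,0.0315],"angular": [0,0,0]},{"linear": [0.0013,0.003,0.0315],"angular": [0,0,0]},{"linear": [0.0013,0.003,0.0315],"angular": [0,0,0]}])

```text
clock: 12.55
ee_pos: [0.5054, -0.1066, 0.2246]
ee_rot: [164.9, 20.1, 141.0]
ft_force: [0.3, -0.2, 0.8]
width: 0.0857
gripper_force: 0.0
```

Request:
servo_tool(plan=[{"linear": [0,0,0],"angular": [0,0,0]},{"linear": [0,0,0],"angular": [0,0,0]},{"linear": [0,0,0],"angular": [0,0,0]},{"linear": [0,0,0],"angular": [0,0,0]},{"linear": [0,0,0],"angular": [0,0,0]},{"linear": [0,0,0],"angular": [0,0,0]},{"linear": [0,0,0],"angular": [0,0,0]},{"linear": [0,0,0],"angular": [0,0,0]}], grip=0.5, grip_force=45)

```text
clock: 13.55
ee_pos: [0.5053, -0.1067, 0.2246]
ee_rot: [164.9, 20.1, 141.0]
ft_force: [-5.1, 0.7, 6.4]
width: 0.0505
gripper_force: 45.3
```

Request:
servo_tool(plan=[{"linear": [0,0,0],"angular": [0,0,0.13]},{"linear": [0,0,0],"angular": [0,0,0.26]},{"linear": [0,0,0],"angular": [0,0,0.39]},{"linear": [0,0,0],"angular": [0,0,0.52]},{"linear": [0,0,0],"angular": [0,0,0.65]},{"linear": [0,0,0],"angular": [0,0,0.78]},{"linear": [0,0,0],"angular": [0,0,0.86]},{"linear": [0,0,0],"angular": [0,0,0.94]}])

```text
clock: 14.55
ee_pos: [0.5054, -0.1065, 0.2247]
ee_rot: [155.0, 0.3, 89.8]
ft_force: [-3.3, 0.9, 4.9]
width: 0.0504
gripper_force: 45.5
```

Run:
```python
from h import *
s=arm.state(); print(s["q"],s["ft_force"],s["torque"],s["width"])
R=Ro.from_euler('xyz',s["ee_rot"],degrees=True); print("tool z moment",R.inv().apply(s["torque"]))
print(*delta(foot+N*(.155+.022),tool(YAW,0)))
```

```text
[ 4.44843015e+01  6.91800275e+00 -3.52214077e+01  1.22936395e+02
 -2.26762995e-03  2.67279872e+01  1.01566370e+01] [-3.34773053  0.88402238  4.85012974] [-0.21542733  0.71478672  0.83158436] 0.05043370847895603
tool z moment [ 0.70968504  0.15459702 -0.84929879]
[-0.0028 -0.0001  0.0004] [-0.0004  0.001   0.0097]
```

Request:
servo_tool(plan=[{"linear": [0,0,0],"angular": [0,0,0.03]},{"linear": [0,0,0],"angular": [0,0,0.06]},{"linear": [0,0,0],"angular": [0,0,0.08]},{"linear": [0,0,0],"angular": [0,0,0.08]},{"linear": [0,0,0],"angular": [0,0,0.08]},{"linear": [0,0,0],"angular": [0,0,0.08]},{"linear": [0,0,0],"angular": [0,0,0.08]},{"linear": [0,0,0],"angular": [0,0,0.08]}])

```text
clock: 15.55
ee_pos: [0.5054, -0.1071, 0.2246]
ee_rot: [155.1, -1.6, 85.7]
ft_force: [-3.9, -3.0, 6.5]
width: 0.0505
gripper_force: 46.5
```

Run:
```python
from h import *
s=arm.state(); print(s["ee_rot"],s["ft_force"])
R=Ro.from_euler('xyz',s["ee_rot"],degrees=True); print("tool z moment",R.inv().apply(s["torque"]))
```

```text
[155.05400493  -1.58566567  85.68647388] [-3.89392645 -2.97340171  6.45353397]
tool z moment [ 0.74754771 -0.42358781 -0.76419616]
```

The holding moment levelled off near 0.8 N m, so the ring is most likely at its stop with the fingers slipping. I release, back off along the normal and check.

Request:
servo_tool(plan=[{"linear": [0,0,0],"angular": [0,0,0]},{"linear": [0,0,0],"angular": [0,0,0]},{"linear": [0,0,0],"angular": [0,0,0]},{"linear": [0,0,0],"angular": [0,0,0]},{"linear": [0,0,-0.02],"angular": [0,0,0]},{"linear": [0,0,-0.05],"angular": [0,0,0]},{"linear": [0,0,-0.09],"angular": [0,0,0]},{"linear": [0,0,-0.1],"angular": [0,0,0]}], grip=1)

```text
clock: 16.55
ee_pos: [0.4633, -0.1062, 0.3172]
ee_rot: [154.9, -1.5, 85.6]
ft_force: [0.1, -0.4, -0.3]
width: 0.0855
gripper_force: 0.0
```

Request:
servo_tool(plan=[{"linear": [0.03,0,0],"angular": [0,0,0]},{"linear": [0.05,0,0],"angular": [0,0,0]},{"linear": [0.05,0,0],"angular": [0,0,0]},{"linear": [0.05,0,0],"angular": [0,0,0]},{"linear": [0.05,0,0],"angular": [0,0,0]},{"linear": [0.05,0,0],"angular": [0,0,0]},{"linear": [0.05,0,0],"angular": [0,0,0]},{"linear": [0.05,0,0],"angular": [0,0,0]}])

```text
clock: 17.55
ee_pos: [0.4669, -0.0563, 0.3164]
ee_rot: [155.1, -1.7, 85.6]
ft_force: [-0.9, -0.3, -0.8]
width: 0.0853
gripper_force: 0.0
```

Run:
```python
from h import *
s=arm.state(); print(s["ee_pos"],s["ft_force"],s["width"])
hands("pics/w6.png")
im=cv2.imread("pics/w6.png")[40:340,200:450]; cv2.imwrite("pics/w6z.png",cv2.resize(im,None,fx=2,fy=2,interpolation=2))
```

```text
[ 0.46694405 -0.05632659  0.31639207] [-0.87494592 -0.29934032 -0.82361929] 0.08532528610260107
hub -0.0012653300596395616 -0.0010167295819401396 n 52 42 needle,red deg [-7.6 -7.1] tip gap mm 0.21105292379706417 knob rad to go 0.005517739247014709
```

View pics/w6z.png

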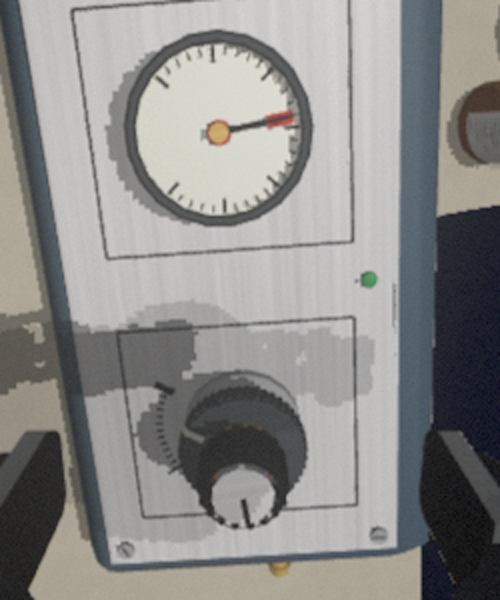

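The needle lies over the red hand at its tip (280,120 in the crop). I'll check the ring's index line, near (193,435) in the crop, against the broad bar at (163,387) by ray casting.

Run:
```python
from h import *
w=arm.get_image("wrist"); R=cv2.Rodrigues(np.array(w["rvec"]))[0]; C=-R.T@np.array(w["tvec"])
f=foot+[0,.002,0]
def ang(u,v,h):
    r=R.T@np.linalg.inv(w["K"])@[u,v,1]; o=f+h*N; X=C+r*((o-C)@N)/(r@N)-o
    x=-X@axes(YAW).apply([0,1,0]); y=X@axes(YAW).apply([.9063,0,.4226]); return np.hypot(x,y).round(4),np.degrees(np.arctan2(x,y)).round(1)
print("bar",ang(281.5,233.5,0),"last",ang(287.5,275,0),"line outer",ang(293,255.5,.029),"line mid",ang(296.5,257.5,.029),"inner",ang(301,259.5,.029))
```

```text
bar (np.float64(0.0386), np.float64(-151.5)) last (np.float64(0.0402), np.float64(145.0)) line outer (np.float64(0.025), np.float64(-151.7)) line mid (np.float64(0.0218), np.float64(-153.0)) inner (np.float64(0.0178), np.float64(-153.8))
```

The index line is within about 2° of the broad bar, and the bar-to-last-mark span comes out at 1.1 rad, as it should. The ring is tight, the needle is on the red hand and the gripper is clear.

```bash
python3 -c "
from workcell import arm
print(arm.job_done())"
```

```text
the job is handed in; nothing more can be done
None
```

I handed the job in at about 18 s. In the last wrist image the needle tip lay about 0.2 mm from the red hand's tip, the lock ring was within about 2° of its tight mark, and the gripper was clear of the console; no verdict was returned.

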